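# Open the lamp gear box

## Robot

A 6-joint arm with a two-finger parallel gripper is mounted at the origin on the work surface. World frame = base frame: x ahead of the robot, y to its left, z up, the work surface at z = 0. Lengths are in m, angles in rad, forces in N, time in s.
With the tool pointing down it reaches from about 0.25 to 0.725 m from the base axis. Payload 4 kg.
Tool frame: the origin (TCP) lies midway between the tips of the shut fingers; the grasp point (between the pads) lies 19 mm behind it (bot.grip_depth is the distance from the TCP to the grasp point, in m); z points along the fingers, y is the line along which they close (so a half turn about z gives the same grasp; the last joint's range is limited). The gripper opens to 85 mm and grips with 20 to 120 N. Pads are 22 mm wide; open, the fingers measure 114 mm over their backs; the gripper's body (76 mm by 85 mm) begins 54 mm behind the grasp point. The pads swing forward as they close: fully open they stand 13 mm farther back than shut.
Start: joints at [1.266, 0.241, 0.005, 1.335, 0, 1.571], TCP at [0.15, 0.477, 0.231] pointing down, gripper open.
Joint ranges: [-2.72, 2.72], [-1.05, 1.87], [-1.09, 1.28], [-1.99, 2.15], [-1.42, 1.44], [-3.14, 3.14]. Speed limits (rad/s): [2.79, 2.79, 3.14, 3.14, 3.14, 3.14].

## Interface

Orientations are given as a unit quaternion [x, y, z, w].
In Python, from workcell import bot gives the robot as it stands.
- The arm moves only by the shell command python3 -m creep 'ROWS'. ROWS is JSON, one flat list of numbers, 5 for each row, row after row: the shift along the world's x, y, z in m, then the turn about the world's z in rad, then the finger opening in m, from 0 to 0.0854. In form: [x, y, z, twist, claw, x, y, z, twist, claw, ...]. A call has 1 to 10 rows; each row is the pose to reach, as a shift and turn from the pose commanded when the call began; what a row does not reach only later rows make up. A row lasts 1/12 s, in which the tool goes at most 41.7 mm and 7.16 degrees, less where a joint would pass 70% of its speed; a pose out of reach is approached as far as the arm can. A call with a gripper value outside its range is refused whole. The fingers move at their own pace and stop on an object; the grip force is fixed at half the most. Time passes only in rows, so rows that repeat a pose let the fingers close. It gives the time, the measured TCP pose, the force, the opening and the grip force at its end, in the units of the state.
- bot.get_obs(): the state, without advancing time (a new reading comes with each control period).
- bot.camera(name): name is "side" or "top"; returns a dict with "pixels" (400x640x3 uint8, red, green, blue), "camera_matrix" (3x3 intrinsics, pixels), "dist_coeffs" ([k1, k2, p1, p2, k3] as OpenCV has them; the pictures are not rectified), "extrinsics" (4x4, takes a point from world to camera coordinates). Camera axes: x right, y down, z forward; pixel columns grow to the right and rows downward; lengths in m; the calibration is good to about 2 mm. A picture is of the moment at which its call begins. There is no depth.
- bot.job_done(): hands the job in; it is judged then, once.
Trained networks look in the newest picture that a camera, given by its name, has taken for a name from the list of things; names that differ only in an ending like _2 or _b are one class to them, and where a whole thing is asked for, a point or a joint stands for the part that bears it (a point fixed in the world has none). Each returns a list of dicts, best first, with "score" (0 to 1); they miss things now and then, are a little off and sometimes report something else, mostly with a low value. They report only what shows in the picture. A call takes as long as a camera call.
- bot.look_for(camera, thing): "centre" ([column, row] as shares, 0 to 1, of the picture: columns of its width, rows of its height, amid what is visible of it).
- bot.place_of(camera, thing): "centre" ([column, row] as shares, 0 to 1, of the picture: columns of its width, rows of its height: a listed point, or the origin of a listed thing).
The state is a dict: "clock": time; "joint_pos": joint angles; "joint_vel": joint speeds; "tau": joint torques, N m; "eef_pos": TCP position; "tool_rot": TCP orientation; "ft_force": force on the tool from outside, world axes, zero at the start; "ft_torque": the same for the moment, N m; "grip_width": finger opening in m; "grasp_force": force on a finger pad.
Only numpy, scipy, OpenCV 4.12 (cv2) and the standard library are available. Lean on these libraries where they do the work, as an engineer would, in place of code of your own. Each camera call takes 0.05 s, during which the arm holds its last target. There are 200 camera calls.

## Task

Open the lamp's gear box: draw the locking key out of its staple and park it in the notch on the box's side bracket, bar down between the two cheeks with the tab up, and let go of it. Then lift the cover plate straight up off its pins, keeping it level, and lay it gently, flat and handle up, in the middle of the wooden board. Leave everything else on the bench where it stands.

Things in the scene. Friction and masses are not known exactly. Their poses are not given: they have to be found in the camera images.
- housing: dark steel lamp gear box fixed to the table, 120 (own x) x 160 (y) x 60 mm high, open on top under its cover; origin: centre of underside. Steel pins 8 mm thick at (45, 65) and (-45, -65) mm reach 77 mm above the table. A bracket 100 x 44 mm beside its +y wall, centred at (0, 113) mm, has its flat top 65 mm above the table, level with the cover's top and 8 mm clear of its edge.
- staple (a point): steel staple (bridge) of the housing that comes up through the cover's slot, at (15, 50) mm from the housing's origin. Point: middle of its opening at the height of the cover's top (65 mm above the table). Opening 17 mm wide (y), 13 mm high, 8 mm long, running along x; top of the bridge 84 mm above the table. Axes as the housing's.
- notch (a point): parking notch on the side bracket: point in the middle of the bracket's flat top (65 mm above the table), midway between two upright cheeks; axes as the housing's. The cheeks stand 15 mm further along +x, are 12 mm long (x), 16 mm high, 18 mm apart (y), open above. The key's bar lies between them along x: key origin at this point, tab to -x.
- cover: loose aluminium cover plate 130 x 166 x 5 mm, 0.35 kg, lying on the housing's rim with the pins through two 12 mm holes and the staple through a 14 x 35 mm slot (2 to 3 mm play). Origin: centre of its underside; x, y as the housing's, z up.
- cover_handle (a point): middle of the cover's handle bar, 32 mm above the cover's underside, over the plate's centre. The steel bar is 12 mm (cover x) x 50 mm (cover y) x 14 mm high, its top 37 mm above the underside, 18 mm clear of the plate below it.
- key: flat steel locking key, 0.12 kg: a bar 90 (own x) x 12 (own y) x 8 mm high with an upright tab at its -x end. Origin: middle of the bar's underside. It lies on the cover with the bar through the staple, and must be drawn along its own -x about 35 to 45 mm to come clear of the staple.
- key_tab (a point): grip point in the key's tab, at (-35, 0, 24) mm from the key's origin. The tab is 20 mm (key x) x 12 mm (key y) and rises 38 mm above the bar's underside; pinch it across key y.
- board: plain wooden board fixed on the table, 190 (own x) x 220 (own y) x 12 mm; origin: centre of its underside. It lies to the left or to the right of the housing.
- tray: round brass tray 200 mm across with a 13 mm rim, fixed on the table on the other side of the housing; origin: centre of its underside; holds the tea glass and bowl.
- teapot: bystander: silver teapot, 143 mm high, body 116 mm across, spout to its own +y; origin under its centre
- hammer: bystander: hammer lying on the table; origin under it, handle along its own -x
- screwdriver: bystander: screwdriver lying on the table; handle along its own -x
- polish_jar: bystander: small closed jar, 60 mm across, 70 mm high; origin under its centre
- finial: bystander: small turned brass lamp finial standing on the table, 40 mm across, 52 mm high; origin under its centre
- tea_glass: bystander: amber tea glass standing in the brass tray, 56 mm across, 75 mm high; origin under its centre
- bowl: bystander: small copper bowl standing in the brass tray, 72 mm across, 30 mm high; origin under its centre

How it is judged:
By the outcome, as a careful person would: the job done as asked, in the order asked, and still so for the second after the job is handed in, with the robot touching nothing.
It also fails if it takes over 64 s, if anything falls off the work surface, if the arm or the gripper's body presses on something with over 40 N, if the wrist force passes 120 N, or if a joint passes its speed limit or range.

## Working session

There is one attempt and no reset: what is moved stays moved. The work goes in short steps, Python scripts to look and compute and a shell command to move; the robot and the scene stay as the last step left them, time stands still between calls to the robot, and variables do not carry over. Pictures are saved under pics/ and viewed, at most 12 in all, crops included, and the job is handed in when it is done.

```bash
mkdir -p pics; cat > h.py <<'E'
import numpy as np, cv2
from workcell import bot
def cam(n):
    c=bot.camera(n); c={k:np.array(v) for k,v in c.items()}; return c
def ray(c,uv):
    p=cv2.undistortPoints(np.array([[uv]],float),c["camera_matrix"],c["dist_coeffs"])[0,0]
    R=c["extrinsics"][:3,:3];t=c["extrinsics"][:3,3]
    return -R.T@t, R.T@np.array([p[0],p[1],1])
def atz(c,uv,z):
    o,d=ray(c,uv); return o+d*(z-o[2])/d[2]
def proj(c,P):
    R=c["extrinsics"][:3,:3];t=c["extrinsics"][:3,3]
    return cv2.projectPoints(np.array(P,float).reshape(-1,3),cv2.Rodrigues(R)[0],t,c["camera_matrix"],c["dist_coeffs"])[0][:,0]
def tri(c1,u1,c2,u2):
    o1,d1=ray(c1,u1);o2,d2=ray(c2,u2);d1/=np.linalg.norm(d1);d2/=np.linalg.norm(d2)
    s=np.linalg.lstsq(np.c_[d1,-d2],o2-o1,rcond=None)[0]
    a=o1+s[0]*d1;b=o2+s[1]*d2
    return (a+b)/2,np.linalg.norm(a-b)
def save(c,n,crop=None,f=1):
    im=c["pixels"][...,::-1]
    if crop: im=im[crop[1]:crop[3],crop[0]:crop[2]]
    cv2.imwrite("pics/"+n,cv2.resize(im,None,fx=f,fy=f,interpolation=cv2.INTER_CUBIC))
S=np.array([640,400])
E
python3 - <<'E'
from h import *
np.set_printoptions(precision=4,suppress=True)
o=bot.get_obs();print(o["eef_pos"],o["tool_rot"],o["clock"])
t=cam("top");s=cam("side");save(t,"t0.png");save(s,"s0.png")
for n in "housing staple notch cover cover_handle key key_tab board tray teapot hammer screwdriver polish_jar finial tea_glass bowl".split():
    r={}
    for k,c in(("top",t),("side",s)):
        l=bot.place_of(k,n); r[k]=(np.array(l[0]["centre"])*S,l[0]["score"]) if l else None
    out=[n,r["top"],r["side"]]
    if r["top"] and r["side"]: out+=tri(t,r["top"][0],s,r["side"][0])
    print(*out)
E
```

```text
[0.1499 0.4763 0.2304] [ 0.1518  0.9884 -0.001  -0.0002] 0.0
housing None (array([308.096, 238.08 ]), 0.61)
staple (array([313.92, 207.  ]), 0.81) (array([311.424, 201.8  ]), 0.85) [0.5668 0.0178 0.0776] 0.0036645149518339908
notch (array([289.024, 212.92 ]), 0.57) (array([301.696, 186.88 ]), 0.93) [0.5533 0.0807 0.0747] 0.00599939068476554
cover (array([331.392, 211.8  ]), 0.65) (array([306.496, 219.8  ]), 0.97) [ 0.5495 -0.026   0.0604] 0.008577806525961459
cover_handle (array([332.48, 213.32]), 0.83) (array([309.312, 214.2  ]), 0.65) [ 0.5501 -0.0288  0.0845] 0.0034840871919859253
key (array([313.024, 216.12 ]), 0.72) (array([302.592, 202.88 ]), 0.68) [0.5436 0.0201 0.0766] 0.0033677661334567378
key_tab (array([312.512, 224.52 ]), 0.44) (array([287.616, 204.4  ]), 0.77) [0.5133 0.0225 0.0772] 0.01490947023263941
board (array([190.976, 238.92 ]), 0.74) (array([260.608, 152.32 ]), 0.78) [ 0.4801  0.3535 -0.0104] 0.009895732912996802
tray None (array([297.728, 362.48 ]), 0.73)
teapot (array([192.384, 236.2  ]), 0.65) (array([368.896, 182.8  ]), 0.57) [ 0.6406  0.2474 -0.0076] 0.3559674230833823
hammer (array([385.6, 130.8]), 0.67) (array([410.176, 262.4  ]), 0.77) [ 0.778  -0.1777  0.0065] 0.0004799637492813539
screwdriver (array([425.792, 154.48 ]), 0.61) (array([404.672, 306.4  ]), 0.77) [ 0.7142 -0.2866  0.0079] 0.0042719321568302935
polish_jar (array([236.096, 180.32 ]), 0.63) (array([321.216, 166.52 ]), 0.89) [0.6477 0.2285 0.0005] 0.008093343320413338
finial (array([350.528, 273.12 ]), 0.68) (array([255.488, 258.2  ]), 0.46) [ 0.3978 -0.0782  0.0109] 0.0065187176713071525
tea_glass (array([458.304, 234.28 ]), 0.82) (array([317.504, 363.32 ]), 0.63) [ 0.4924 -0.3666  0.0155] 0.005733333581567128
bowl (array([448.192, 267.8  ]), 0.61) (array([274.368, 361.28 ]), 0.83) [ 0.4055 -0.3393  0.0094] 0.001590217150857072
```

View pics/t0.png

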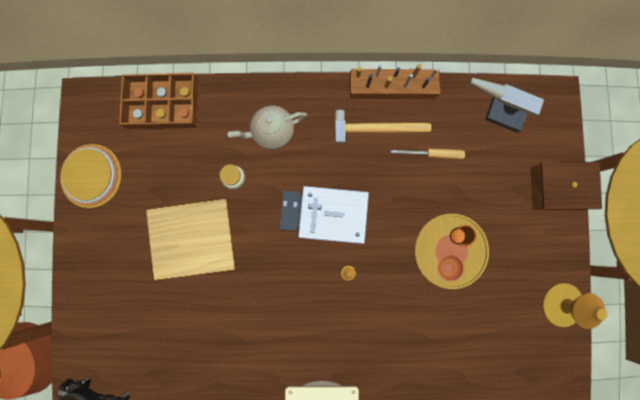

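View pics/s0.png

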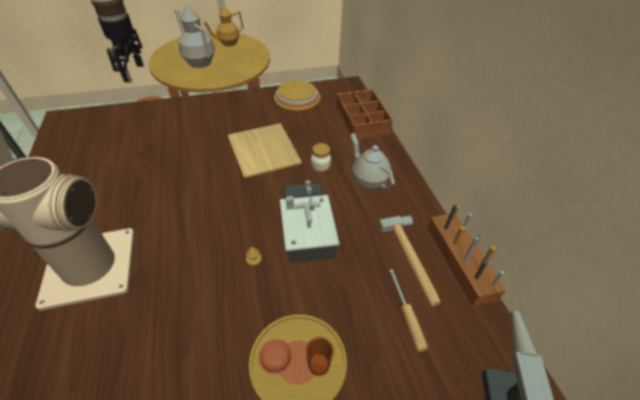

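Both views agree: the housing is at about (331,214) in the top view with the bracket on its left (+y). The board is at (191,239), left, and the finial at (348,272), near the housing. I'll fit the cover and board outlines.

```bash
cat >> h.py <<'E'
from scipy.optimize import minimize
def rect(p,hx,hy,z):
    c,s=np.cos(p[2]),np.sin(p[2]);q=np.array([[hx,hy],[-hx,hy],[-hx,-hy],[hx,-hy]])
    return np.c_[q@np.array([[c,s],[-s,c]])+p[:2],np.full(4,z)]
def soft(c,P):
    m=np.zeros((1600,2560),np.uint8);cv2.fillConvexPoly(m,np.int32(np.round((proj(c,P)*4+1.5)*16)),255,shift=4)
    return cv2.resize(m,(640,400),interpolation=cv2.INTER_AREA)/255.
def fit(items,p0,hx,hy,z):
    def f(p): return sum((np.abs(soft(c,rect(p,hx,hy,z))-m)).sum()/m.sum() for c,m in items)
    d=np.array([[0,0,0],[.01,0,0],[0,.01,0],[0,0,.06]])
    r=minimize(f,p0,method="Nelder-Mead",options=dict(initial_simplex=np.array(p0)+d,xatol=1e-4,fatol=1e-4))
    return r.x,r.fun
def mask(c,P0,fn):
    # fill of the colour class around a seed box
    hsv=cv2.cvtColor(c["pixels"],cv2.COLOR_RGB2HSV); m=fn(hsv).astype(np.uint8)
    b=np.int32(proj(c,P0)); x0,y0=b.min(0)-12;x1,y1=b.max(0)+12
    z=np.zeros_like(m);z[y0:y1,x0:x1]=m[y0:y1,x0:x1]
    n,l,st,_=cv2.connectedComponentsWithStats(z);k=1+np.argmax(st[1:,4]);z=(l==k).astype(np.uint8)
    cs=cv2.findContours(z,0,2)[0]; o=np.zeros_like(z);cv2.drawContours(o,[cv2.convexHull(cs[0])],-1,1,-1);return o.astype(float)
E
python3 - <<'E'
from h import *
np.set_printoptions(precision=4,suppress=True)
t=cam("top");s=cam("side")
save(t,"t1.png",(270,170,380,260),7);save(s,"s1.png",(265,170,350,270),6)
wh=lambda h:(h[...,2]>140)&(h[...,1]<60)
wood=lambda h:(h[...,2]>140)&(h[...,1]>60)
for nm,p,hx,hy,z,fn in(("cover",[.55,-.028,-.06],.065,.083,.065,wh),("board",[.48,.35,.1],.095,.11,.012,wood)):
    ms=[(c,mask(c,rect(p,hx,hy,z),fn)) for c in(t,s)]
    print(nm,[m.sum() for _,m in ms],fit(ms,p,hx,hy,z),fit(ms[:1],p,hx,hy,z),fit(ms[1:],p,hx,hy,z))
E
```

```text
cover [np.float64(3540.0), np.float64(2706.0)] (array([ 0.547 , -0.0319, -0.0961]), np.float64(0.11024526568115314)) (array([ 0.5467, -0.0319, -0.0975]), np.float64(0.05749639968981943)) (array([ 0.5467, -0.0329, -0.0983]), np.float64(0.051420952712200915))
board [np.float64(5931.0), np.float64(2613.0)] (array([0.4845, 0.3505, 0.1335]), np.float64(0.08420200912430471)) (array([0.4843, 0.352 , 0.1387]), np.float64(0.029701700272083208)) (array([0.4845, 0.345 , 0.1399]), np.float64(0.04440392306941912))
```

View pics/t1.png

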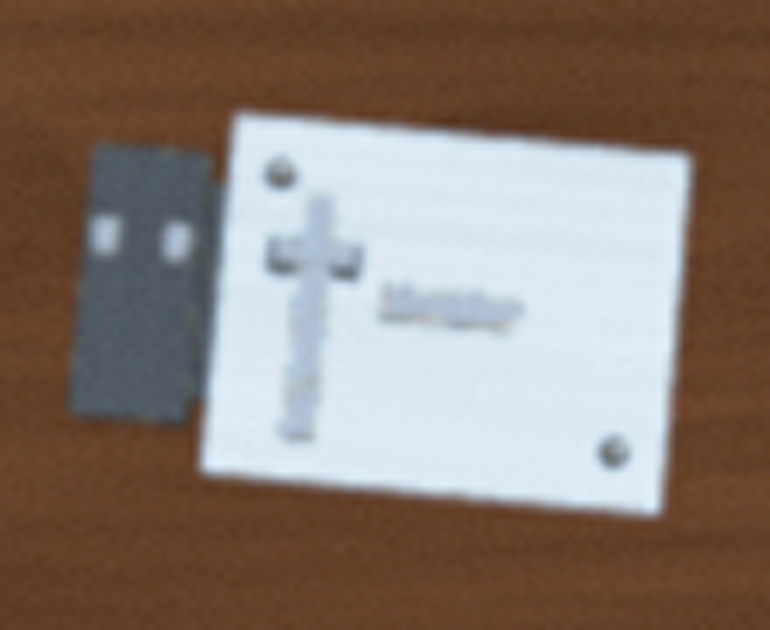

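View pics/s1.png

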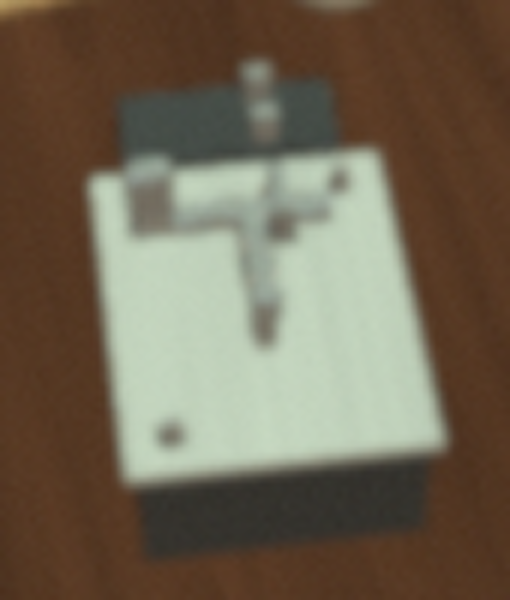

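The close crops show the pins at (310,195) and (358,235) in the top view. The key bar runs along the housing's x through the staple, with its tab at -x and down at about (312,231). I'll refine the estimates using the pins and key features.

```bash
python3 - <<'E'
from h import *
np.set_printoptions(precision=4,suppress=True)
t=cam("top");s=cam("side")
def T(x,y):return np.array([x/7+270-.43,y/7+170-.43])
def Sd(x,y):return np.array([x/6+265-.43,y/6+170-.43])
p1=atz(t,T(281,170),.077);p2=atz(t,T(614,449),.077)
print("pins top",p1,p2,(p1+p2)/2,np.arctan2(*(p1-p2)[1::-1])-np.arctan2(.13,.09))
p1=atz(s,Sd(341,176),.075);p2=atz(s,Sd(171,431),.075)
print("pins side",p1,p2,(p1+p2)/2,np.arctan2(*(p1-p2)[1::-1])-np.arctan2(.13,.09))
print("key tip top",atz(t,T(320,195),.073),"bar near tab",atz(t,T(305,370),.073))
print("tab top side",atz(s,Sd(151,165),.103), "handle", atz(t,T(452,303),.097))
print("cheeks", atz(t,T(106,234),.081),atz(t,T(178,241),.081))
h=np.array([.547,-.032]);y=-.097;R=np.array([[np.cos(y),-np.sin(y)],[np.sin(y),np.cos(y)]])
def W(l):return np.r_[h+R@np.array(l[:2]),l[2]]
for n,l in dict(pin1=(.045,.065,.077),pin2=(-.045,-.065,.077),handle=(0,0,.097),stap=(.015,.05,.084),ck1=(.015,.128,.081),ck2=(.015,.098,.081)).items():
    print(n,(proj(t,W(l))[0]+.43-[270,170])*7,(proj(s,W(l))[0]+.43-[265,170])*6,W(l))
for a in(-.01,-.005,0,.005,.01):   # key origin candidates along x, tab top
    l=(.015+a-.035,.05,.103);print(a,(proj(t,W(l))[0]+.43-[270,170])*7,(proj(s,W(l))[0]+.43-[265,170])*6)
E
```

```text
pins top [0.5984 0.0286 0.077 ] [ 0.4972 -0.091   0.077 ] [ 0.5478 -0.0312  0.077 ] -0.09659566893135485
pins side [0.5975 0.024  0.075 ] [ 0.4958 -0.0963  0.075 ] [ 0.5467 -0.0361  0.075 ] -0.09648126813004321
key tip top [0.5897 0.0145 0.073 ] bar near tab [0.5262 0.0201 0.073 ]
tab top side [0.5125 0.0236 0.103 ] handle [ 0.5488 -0.0322  0.097 ]
cheeks [0.575  0.0918 0.081 ] [0.5724 0.0658 0.081 ]
pin1 [281.8493 170.9848] [339.9142 165.8252] [0.5981 0.0283 0.077 ]
pin2 [617.664  452.5768] [169.2012 420.2967] [ 0.4959 -0.0923  0.077 ]
handle [451.397  308.0226] [258.8248 255.5633] [ 0.547 -0.032  0.097]
stap [315.2343 255.6366] [277.8181 186.1726] [0.5668 0.0163 0.084 ]
ck1 [ 99.9539 235.9295] [254.5213  67.5896] [0.5743 0.0939 0.081 ]
ck2 [182.674  243.7501] [263.1882 113.5091] [0.5714 0.0641 0.081 ]
-0.01 [303.101  378.2099] [174.0173 166.2088]
-0.005 [304.4421 364.1024] [185.6277 165.0869]
0 [305.7822 350.0033] [197.2252 163.9662]
0.005 [307.1213 335.9128] [208.8097 162.8467]
0.01 [308.4596 321.8311] [220.3814 161.7284]
```

Estimate: housing at (0.5475, -0.032), yaw -0.097. The tab grip point is near (0.511, 0.022), so I'll move above it.

```bash
python3 -m creep '[0.015,-0.02,0,0.02,0.045, 0.035,-0.045,0,0.06,0.045, 0.06,-0.075,0,0.1,0.045, 0.085,-0.107,-0.005,0.14,0.045, 0.11,-0.139,-0.005,0.18,0.045, 0.135,-0.17,-0.01,0.207,0.045, 0.16,-0.202,-0.01,0.207,0.045, 0.185,-0.233,-0.015,0.207,0.045, 0.21,-0.265,-0.015,0.207,0.045, 0.23,-0.29,-0.02,0.207,0.045]' && python3 -m creep '[0.025,-0.03,0,0,0.045, 0.05,-0.062,-0.005,0,0.045, 0.075,-0.095,-0.01,0,0.045, 0.1,-0.125,-0.01,0,0.045, 0.115,-0.145,-0.02,0,0.045, 0.125,-0.158,-0.025,0,0.045, 0.13,-0.164,-0.03,0,0.045, 0.13,-0.164,-0.03,0,0.045]'
```

```text
clock: 2.73
eef_pos: [0.3818, 0.1849, 0.2121]
tool_rot: [0.05, 0.999, 0.0, 0.001]
ft_force: [1.0, 0.5, 0.6]
grip_width: 0.0452
grasp_force: 0.0
clock: 3.4
eef_pos: [0.5101, 0.0218, 0.18]
tool_rot: [0.05, 0.999, -0.0, -0.001]
ft_force: [-0.7, 0.6, 0.1]
grip_width: 0.0448
grasp_force: 0.0
```

```bash
python3 -m creep '[0,0,-0.02,0,0.045, 0,0,-0.045,0,0.045, 0,0,-0.062,0,0.045, 0,0,-0.07,0,0.045, 0,0,-0.07,0,0.045]'; python3 - <<'E'
from h import *
s=cam("side");t=cam("top")
a=cv2.resize(s["pixels"][150:250,250:350],None,fx=4,fy=4,interpolation=2);b=cv2.resize(t["pixels"][170:270,270:370],None,fx=4,fy=4,interpolation=2)
cv2.imwrite("pics/c1.png",np.hstack([a,b])[...,::-1])
E
```

```text
clock: 3.82
eef_pos: [0.508, 0.024, 0.1098]
tool_rot: [0.048, 0.999, -0.0, -0.002]
ft_force: [-0.2, 0.2, -0.2]
grip_width: 0.0453
grasp_force: 0.0
```

View pics/c1.png

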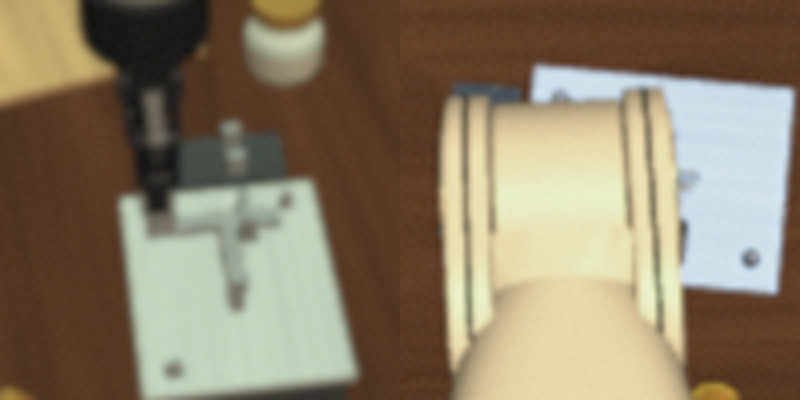

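The side view shows the fingers straight above the tab at about (290,205). I'll descend and close.

```bash
python3 -m creep '[0,0,-0.012,0,0.045, 0,0,-0.024,0,0.045, 0,0,-0.032,0,0.045, 0,0,-0.036,0,0.045, 0,0,-0.036,0,0.045]'; python3 -m creep '[0,0,0,0,0.03, 0,0,0,0,0.02, 0,0,0,0,0.012, 0,0,0,0,0.005, 0,0,0,0,0, 0,0,0,0,0, 0,0,0,0,0]'
```

```text
clock: 4.33
eef_pos: [0.5099, 0.0231, 0.0753]
tool_rot: [0.049, 0.999, -0.0, -0.0]
ft_force: [0.6, 0.2, 0.5]
grip_width: 0.0451
grasp_force: 0.0
clock: 4.92
eef_pos: [0.5107, 0.0229, 0.0762]
tool_rot: [0.049, 0.999, 0.0, 0.001]
ft_force: [-0.6, 0.1, 5.8]
grip_width: 0.011
grasp_force: 59.7
```

```bash
python3 -m creep '[0,0,0.001,0,0, -0.003,0.0003,0.0015,0,0, -0.008,0.0008,0.0015,0,0, -0.014,0.0014,0.0015,0,0, -0.02,0.002,0.0015,0,0]'; python3 -m creep '[-0.006,0.0006,0,0,0, -0.012,0.0012,0,0,0, -0.018,0.0018,0,0,0, -0.024,0.0023,0,0,0, -0.03,0.0029,0,0,0, -0.032,0.0031,0,0,0]'
```

```text
clock: 5.33
eef_pos: [0.489, 0.025, 0.0764]
tool_rot: [0.049, 0.999, -0.0, -0.001]
ft_force: [0.0, -0.4, -0.7]
grip_width: 0.0107
grasp_force: 59.1
clock: 5.83
eef_pos: [0.4567, 0.0281, 0.0767]
tool_rot: [0.049, 0.999, -0.0, -0.001]
ft_force: [-0.3, 0.2, -0.5]
grip_width: 0.0109
grasp_force: 59.1
```

```bash
python3 -m creep '[0,0,0.01,0,0, 0,0,0.03,0,0, 0,0,0.05,0,0, 0.005,0.005,0.06,0,0, 0.02,0.018,0.06,0,0, 0.037,0.033,0.06,0,0, 0.053,0.047,0.06,0,0, 0.062,0.054,0.06,0,0, 0.065,0.057,0.06,0,0, 0.065,0.057,0.06,0,0]'; python3 - <<'E'
from h import *
s=cam("side");t=cam("top");o=bot.get_obs();print(o["eef_pos"])
a=cv2.resize(s["pixels"][130:230,250:350],None,fx=5,fy=5,interpolation=2)
cv2.imwrite("pics/c2.png",a[...,::-1])
for n in("key","key_tab","notch"): print(n,[(np.array(l["centre"])*S,l["score"]) for k in("side","top") for l in bot.place_of(k,n)[:1]])
for o2 in ((.523,.0843,.151),(.523+.080*.9953,.0843-.08*.0968,.127)): print((proj(s,o2)[0]-[250,130])*5)
E
```

```text
clock: 6.67
eef_pos: [0.5234, 0.0856, 0.1365]
tool_rot: [0.048, 0.999, -0.0, -0.0]
ft_force: [-1.0, 0.2, -0.8]
grip_width: 0.0108
grasp_force: 59.1
[0.52221655 0.08470714 0.13644841]
key [(array([302.784, 172.4  ]), 0.54), (array([448.512, 267.32 ]), 0.4)]
key_tab [(array([286.272, 169.08 ]), 0.67)]
notch [(array([300.48, 191.68]), 0.87), (array([287.872, 215.32 ]), 0.68)]
[192.2372088  185.32826766]
[344.02587178 205.77857328]
```

View pics/c2.png

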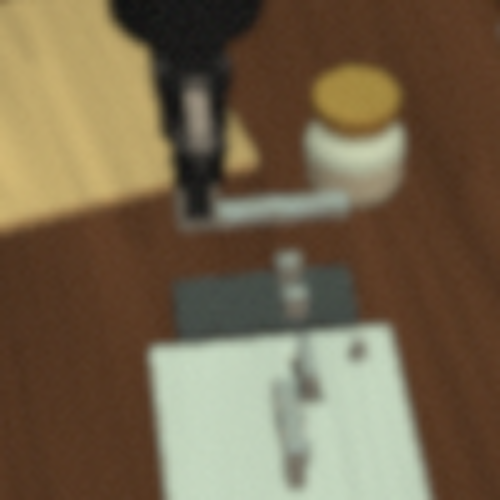

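The key is held level along x. Its tip sits about 2 mm too far in +x, and it's centred over the cheeks in y. I'll lower it under guard.

```bash
python3 -m creep '[-0.002,0,-0.01,0,0, -0.002,0,-0.025,0,0, -0.002,0,-0.04,0,0, -0.002,0,-0.05,0,0, -0.002,0,-0.054,0,0, -0.002,0,-0.056,0,0, -0.002,0,-0.058,0,0, -0.002,0,-0.058,0,0]'; python3 - <<'E'
from h import *
s=cam("side");o=bot.get_obs();print(o["eef_pos"],o["ft_force"],o["ft_torque"])
cv2.imwrite("pics/c3.png",cv2.resize(s["pixels"][150:230,260:340],None,fx=6,fy=6,interpolation=2)[...,::-1])
E
```

```text
clock: 7.73
eef_pos: [0.5214, 0.0851, 0.0791]
tool_rot: [0.049, 0.999, 0.0, 0.0]
ft_force: [-0.5, -0.9, -1.6]
grip_width: 0.0107
grasp_force: 59.1
[0.52151972 0.08511105 0.07934899] [-0.32030837 -0.01415565 -1.13977475] [-0.00901332  0.04616953  0.05358978]
```

View pics/c3.png

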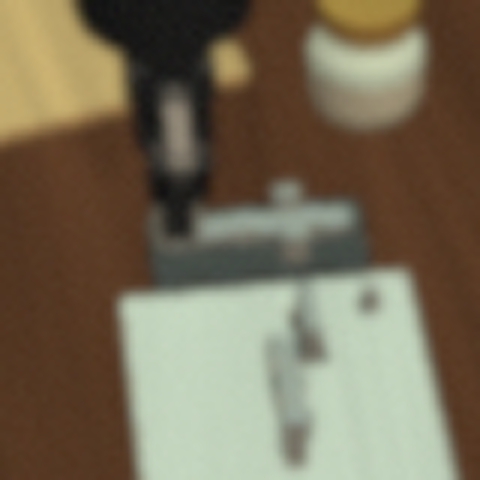

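The bar lies between the cheeks (the near one is at about (309,191)) with no side force. I'll finish lowering and release.

```bash
python3 -m creep '[0,0,-0.001,0,0, 0,0,-0.002,0,0, 0,0,-0.0028,0,0, 0,0,-0.0028,0,0]'; python3 -m creep '[0,0,-0.0007,0,0, 0,0,-0.0012,0,0, 0,0,-0.0012,0,0]'
```

```text
clock: 8.12
eef_pos: [0.5213, 0.0851, 0.0763]
tool_rot: [0.049, 0.999, 0.0, 0.0]
ft_force: [0.2, 1.2, -0.2]
grip_width: 0.0107
grasp_force: 59.2
clock: 8.37
eef_pos: [0.5213, 0.0851, 0.0762]
tool_rot: [0.049, 0.999, 0.0, 0.001]
ft_force: [-2.5, -0.7, 8.1]
grip_width: 0.0108
grasp_force: 60.3
```

```bash
python3 -m creep '[0,0,0.0005,0,0.014, 0,0,0.0005,0,0.02, 0,0,0.0005,0,0.028, 0,0,0.0005,0,0.028, 0,0,0.0005,0,0.028]'; python3 -m creep '[0,0,0.01,0,0.03, 0,0,0.03,0,0.03, 0,0,0.05,0,0.03, 0,0,0.07,0,0.03, 0,0.02,0.085,0,0.05, -0.02,0.05,0.09,0,0.06, -0.05,0.08,0.09,0,0.06, -0.08,0.12,0.09,0,0.06, -0.08,0.12,0.09,0,0.06]'; python3 - <<'E'
from h import *
s=cam("side");t=cam("top");o=bot.get_obs();print(o["eef_pos"])
a=cv2.resize(s["pixels"][170:270,260:360],None,fx=4,fy=4,interpolation=2);b=cv2.resize(t["pixels"][170:270,270:370],None,fx=4,fy=4,interpolation=2)
cv2.imwrite("pics/c4.png",np.hstack([a,b])[...,::-1])
for n in("key","key_tab","notch","cover_handle"): print(n,[(k,np.array(l["centre"])*S,l["score"]) for k in("side","top") for l in bot.place_of(k,n)[:1]])
E
```

```text
clock: 8.78
eef_pos: [0.521, 0.085, 0.0751]
tool_rot: [0.049, 0.999, -0.0, -0.0]
ft_force: [0.5, -0.4, 0.2]
grip_width: 0.0278
grasp_force: 0.0
clock: 9.53
eef_pos: [0.4377, 0.2084, 0.1662]
tool_rot: [0.046, 0.999, 0.001, -0.001]
ft_force: [0.2, -1.5, 0.5]
grip_width: 0.0597
grasp_force: 0.0
[0.4400376  0.20662097 0.16614882]
key [('side', array([301.184, 189.   ]), 0.59), ('top', array([286.784, 209.4  ]), 0.74)]
key_tab [('side', array([290.112, 185.8  ]), 0.66), ('top', array([284.608, 210.2  ]), 0.64)]
notch [('side', array([302.208, 190.6  ]), 0.64), ('top', array([288.32, 211.92]), 0.69)]
cover_handle [('side', array([310.72, 212.6 ]), 0.94), ('top', array([337.216, 213.08 ]), 0.84)]
```

View pics/c4.png

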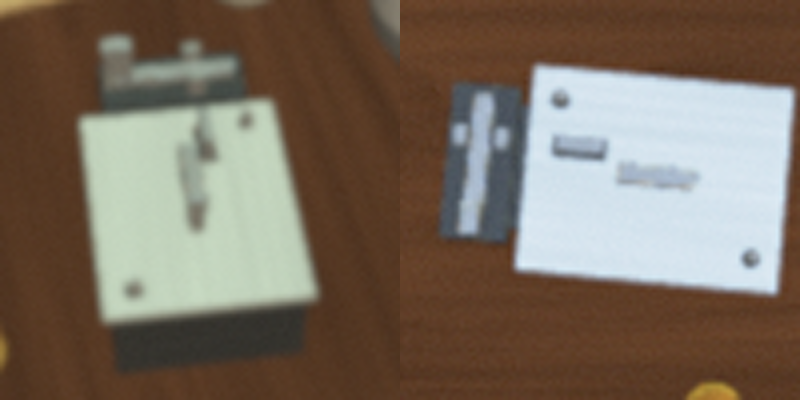

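The key sits in the notch: its bar (top view (390,211)) is centred between the cheeks, with the tab up at -x. Next is the handle, after checking the wrist range.

```bash
python3 - <<'E'
from h import *
np.set_printoptions(precision=4,suppress=True)
t=cam("top");s=cam("side");o=bot.get_obs();print(o["joint_pos"],o["eef_pos"],o["tool_rot"])
u=np.array([270+(657-400)/4,170+174/4])-.4
print(atz(t,u,.097))
wh=lambda h:(h[...,2]>140)&(h[...,1]<60)
p=[.547,-.032,-.097]
ms=[(c,mask(c,rect(p,.065,.083,.065),wh)) for c in(t,s)]
print(fit(ms,p,.065,.083,.065),fit(ms[:1],p,.065,.083,.065))
E
```

```text
[ 0.4337  0.2545 -0.1538  1.1628 -0.      0.5329] [0.4414 0.2044 0.1652] [ 0.0496  0.9988 -0.0001 -0.0001]
[ 0.5482 -0.0315  0.097 ]
(array([ 0.5467, -0.0326, -0.0976]), np.float64(0.09337486101416362)) (array([ 0.5461, -0.0315, -0.0998]), np.float64(0.05027377304465766))
```

```bash
python3 -m creep '[0.008,-0.018,0.005,0.12,0.045, 0.016,-0.036,0.01,0.24,0.045, 0.024,-0.054,0.01,0.36,0.045, 0.032,-0.072,0.01,0.48,0.045, 0.04,-0.09,0.01,0.6,0.045, 0.048,-0.108,0.01,0.72,0.045, 0.056,-0.126,0.01,0.84,0.045, 0.064,-0.144,0.01,0.96,0.045, 0.072,-0.162,0.01,1.08,0.045, 0.08,-0.18,0.01,1.2,0.045]'; python3 -m creep '[0.0085,-0.018,0,0.12,0.045, 0.017,-0.036,-0.005,0.24,0.045, 0.024,-0.05,-0.015,0.34,0.045, 0.0265,-0.0564,-0.03,0.371,0.045, 0.0265,-0.0564,-0.045,0.371,0.045, 0.0265,-0.0564,-0.052,0.371,0.045, 0.0265,-0.0564,-0.055,0.371,0.045, 0.0265,-0.0564,-0.055,0.371,0.045]'; python3 - <<'E'
from h import *
o=bot.get_obs();print(o["eef_pos"],o["joint_pos"])
s=cam("side");save(s,"c5.png",(260,150,350,250),5)
E
```

```text
clock: 10.97
eef_pos: [0.5214, 0.0238, 0.1752]
tool_rot: [-0.526, 0.851, 0.0, -0.0]
ft_force: [-0.2, 0.4, 0.2]
grip_width: 0.0449
grasp_force: 0.0
clock: 11.63
eef_pos: [0.5469, -0.0313, 0.1196]
tool_rot: [-0.672, 0.741, 0.001, -0.001]
ft_force: [0.3, -0.4, -0.1]
grip_width: 0.0452
grasp_force: 0.0
[ 0.54693581 -0.03128393  0.11960764] [-5.71443080e-02  4.07457061e-01 -5.96523949e-02  1.10548022e+00
  1.44995714e-05 -1.53029469e+00]
```

View pics/c5.png

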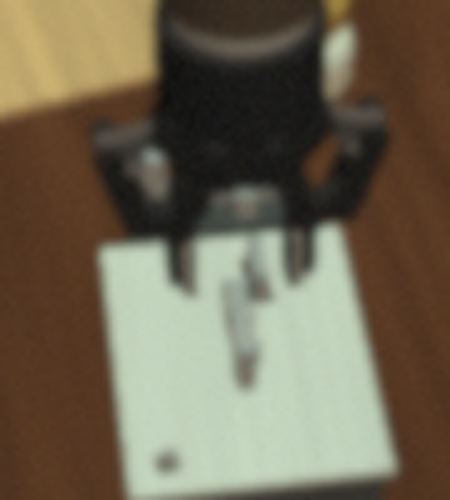

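The fingers straddle the handle line, with tips at (296,208) and (320,205) and the handle at (308,216). I'll descend and grip.

```bash
python3 -m creep '[0,0,-0.012,0,0.045, 0,0,-0.026,0,0.045, 0,0,-0.038,0,0.045, 0,0,-0.045,0,0.045, 0,0,-0.047,0,0.045, 0,0,-0.047,0,0.045]'; python3 -m creep '[0,0,0,0,0.03, 0,0,0,0,0.02, 0,0,0,0,0.012, 0,0,0,0,0.005, 0,0,0,0,0, 0,0,0,0,0, 0,0,0,0,0]'
```

```text
clock: 12.18
eef_pos: [0.5476, -0.0311, 0.0735]
tool_rot: [-0.672, 0.741, -0.0, 0.0]
ft_force: [-0.4, -0.1, -0.3]
grip_width: 0.045
grasp_force: 0.0
clock: 12.77
eef_pos: [0.5478, -0.0313, 0.0743]
tool_rot: [-0.672, 0.741, -0.0, 0.0]
ft_force: [-1.9, 0.6, 5.0]
grip_width: 0.0111
grasp_force: 60.5
```

```bash
python3 -m creep '[0,0,0.001,0,0, 0,0,0.003,0,0, 0,0,0.006,0,0, 0,0,0.009,0,0, 0,0,0.012,0,0]'; python3 -m creep '[0,0,0.004,0,0, 0,0,0.009,0,0, 0,0,0.015,0,0, 0,0,0.025,0,0, 0,0,0.037,0,0, 0,0,0.05,0,0, 0,0,0.06,0,0, 0,0,0.065,0,0, 0,0,0.065,0,0]'; python3 - <<'E'
from h import *
s=cam("side");save(s,"c6.png",(220,110,360,260),4);t=cam("top")
o=bot.get_obs();print(o["eef_pos"],o["ft_force"],o["ft_torque"])
E
```

```text
clock: 13.18
eef_pos: [0.5473, -0.0313, 0.0851]
tool_rot: [-0.672, 0.741, 0.0, -0.0]
ft_force: [-0.0, 0.6, -3.5]
grip_width: 0.0109
grasp_force: 59.2
clock: 13.93
eef_pos: [0.5487, -0.0314, 0.1523]
tool_rot: [-0.672, 0.741, -0.001, 0.001]
ft_force: [-0.2, 0.0, -3.9]
grip_width: 0.0107
grasp_force: 59.3
[ 0.54746316 -0.03135301  0.1502974 ] [ 0.24326991 -0.65304968 -3.21542818] [-0.04641993  0.02694706  0.01273615]
```

View pics/c6.png

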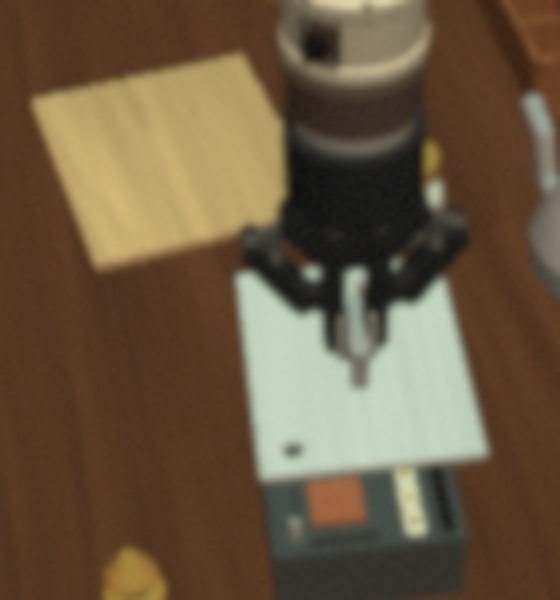

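The cover is up and level, and the inside of the box is visible below it. The force of -3.4 N matches its weight. Carrying it to the board.

```bash
python3 -m creep '[-0.001,0.006,0,0.004,0, -0.003,0.018,0,0.012,0, -0.006,0.036,0,0.024,0, -0.01,0.058,0,0.037,0, -0.014,0.082,0,0.051,0, -0.018,0.107,0,0.066,0, -0.022,0.132,0,0.081,0, -0.026,0.157,0,0.096,0, -0.03,0.182,0,0.111,0, -0.034,0.207,0,0.126,0]'; python3 -m creep '[-0.004,0.024,0,0.015,0, -0.008,0.049,0,0.03,0, -0.012,0.074,0,0.045,0, -0.017,0.099,0,0.06,0, -0.021,0.124,0,0.075,0, -0.025,0.148,0,0.09,0, -0.028,0.164,-0.005,0.101,0, -0.029,0.172,-0.015,0.108,0, -0.029,0.175,-0.025,0.108,0, -0.029,0.175,-0.03,0.108,0]';  python3 -m creep '[0,0,-0.015,0,0, 0,0,-0.03,0,0, 0,0,-0.045,0,0, 0,0,-0.055,0,0, 0,0,-0.06,0,0, 0,0,-0.06,0,0]'; python3 - <<'E'
from h import *
np.set_printoptions(precision=4,suppress=True)
o=bot.get_obs();print(o["eef_pos"],o["tool_rot"],o["ft_force"],o["ft_torque"])
s=cam("side");t=cam("top");a=s["pixels"][100:200,210:330];b=t["pixels"][180:300,130:270]
f=lambda x:cv2.resize(x,(400,400*x.shape[0]//x.shape[1]),interpolation=2)[:333]
cv2.imwrite("pics/c7.png",np.hstack([f(a),f(b)])[...,::-1])
E
```

```text
clock: 14.87
eef_pos: [0.5121, 0.1778, 0.1496]
tool_rot: [0.718, -0.696, -0.001, 0.001]
ft_force: [0.0, 0.1, -3.1]
grip_width: 0.0106
grasp_force: 59.2
clock: 15.7
eef_pos: [0.4828, 0.3504, 0.1174]
tool_rot: [0.754, -0.657, -0.0, 0.002]
ft_force: [0.1, -0.8, -4.2]
grip_width: 0.0107
grasp_force: 59.1
clock: 16.2
eef_pos: [0.4837, 0.3491, 0.0585]
tool_rot: [0.753, -0.658, -0.0, 0.002]
ft_force: [0.0, -1.0, -4.5]
grip_width: 0.0109
grasp_force: 59.2
[0.4837 0.3491 0.0585] [ 0.7533 -0.6577 -0.0004  0.0019] [ 0.0173 -0.9783 -4.4818] [-0.0012  0.0024 -0.0337]
```

View pics/c7.png

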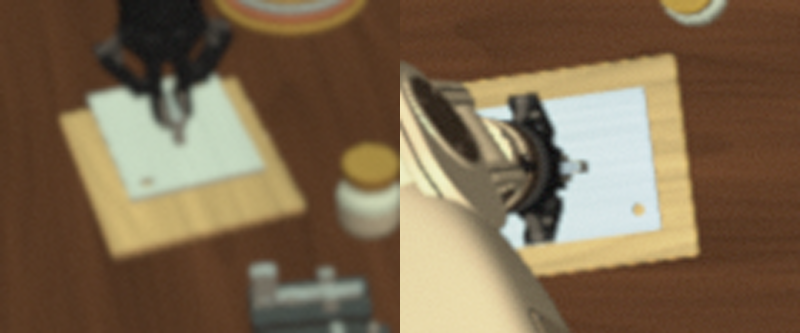

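Over the board the cover looks centred and parallel, with margins even at the top and bottom. I'll lower gently.

```bash
python3 -m creep '[0,0,-0.008,0,0, 0,0,-0.016,0,0, 0,0,-0.023,0,0, 0,0,-0.028,0,0, 0,0,-0.031,0,0, 0,0,-0.032,0,0, 0,0,-0.032,0,0]'; python3 -m creep '[0,0,-0.0005,0,0, 0,0,-0.001,0,0, 0,0,-0.0015,0,0, 0,0,-0.002,0,0, 0,0,-0.002,0,0]'
```

```text
clock: 16.88
eef_pos: [0.4843, 0.3505, 0.0278]
tool_rot: [0.754, -0.657, -0.0, 0.0]
ft_force: [-0.5, -0.2, -3.5]
grip_width: 0.0109
grasp_force: 59.2
clock: 17.3
eef_pos: [0.4846, 0.3507, 0.0264]
tool_rot: [0.754, -0.657, 0.0, -0.0]
ft_force: [0.1, 0.0, -4.3]
grip_width: 0.0106
grasp_force: 59.2
```

```bash
python3 -m creep '[0,0,-0.0004,0,0, 0,0,-0.0008,0,0, 0,0,-0.0011,0,0, 0,0,-0.0011,0,0]'; python3 -m creep '[0,0,-0.0003,0,0, 0,0,-0.0006,0,0, 0,0,-0.0006,0,0]'
```

```text
clock: 17.63
eef_pos: [0.4846, 0.3507, 0.0263]
tool_rot: [0.754, -0.657, 0.0, -0.0]
ft_force: [-3.4, -1.8, 5.0]
grip_width: 0.0108
grasp_force: 60.5
clock: 17.88
eef_pos: [0.4846, 0.3507, 0.0263]
tool_rot: [0.754, -0.657, 0.0, -0.0]
ft_force: [-4.0, -2.9, 8.6]
grip_width: 0.0109
grasp_force: 61.0
```

```bash
python3 -m creep '[0,0,0.0008,0,0, 0,0,0.0008,0,0.014, 0,0,0.0008,0,0.02, 0,0,0.0008,0,0.03, 0,0,0.0008,0,0.03, 0,0,0.0008,0,0.03]'; python3 -m creep '[0,0,0.008,0,0.03, 0,0,0.025,0,0.03, 0,0,0.05,0,0.03, 0,0,0.08,0,0.03, 0,0,0.11,0,0.03, -0.03,0,0.14,0,0.03, -0.07,0,0.16,0,0.03, -0.11,0,0.17,0,0.03, -0.15,0,0.18,0,0.03, -0.15,0,0.18,0,0.03]'; python3 - <<'E'
from h import *
np.set_printoptions(precision=4,suppress=True)
s=cam("side");t=cam("top");a=s["pixels"][100:300,210:450];b=t["pixels"][110:290,130:480]
f=lambda x,w:cv2.resize(x,(w,w*x.shape[0]//x.shape[1]),interpolation=2)
A=f(a,310);B=f(b,490);H=max(len(A),len(B));P=lambda x:np.pad(x,((0,H-len(x)),(0,0),(0,0)))
cv2.imwrite("pics/c8.png",np.hstack([P(A),P(B)])[...,::-1])
wh=lambda h:(h[...,2]>140)&(h[...,1]<60)
p=[.4845,.350,.137]
ms=[(c,mask(c,rect(p,.065,.083,.017),wh)) for c in(t,s)]
print(fit(ms[:1],p,.065,.083,.017),fit(ms[1:],p,.065,.083,.017))
for n in("finial","polish_jar","hammer","tea_glass","bowl","key"): print(n,[(k,np.array(l["centre"])*S) for k in("top","side") for l in bot.place_of(k,n)[:1]])
E
```

```text
clock: 18.38
eef_pos: [0.4847, 0.3508, 0.0253]
tool_rot: [0.754, -0.657, 0.0, -0.0]
ft_force: [-0.9, -0.7, 0.5]
grip_width: 0.0301
grasp_force: 0.0
clock: 19.22
eef_pos: [0.3296, 0.3505, 0.2084]
tool_rot: [0.755, -0.656, -0.001, -0.001]
ft_force: [0.2, -0.3, -0.9]
grip_width: 0.0301
grasp_force: 0.0
(array([0.4841, 0.3502, 0.1328]), np.float64(0.05743121293601974)) (array([0.4844, 0.3476, 0.1356]), np.float64(0.06086808365634451))
finial [('top', array([351.104, 273.48 ])), ('side', array([252.096, 259.8  ]))]
polish_jar [('top', array([236.672, 177.8  ])), ('side', array([321.92, 164.8 ]))]
hammer [('top', array([381.696, 129.92 ])), ('side', array([408.32, 262.48]))]
tea_glass [('top', array([459.008, 235.68 ])), ('side', array([318.912, 364.88 ]))]
bowl [('top', array([288. , 223.2])), ('side', array([274.816, 363.2  ]))]
key [('top', array([289.088, 209.6  ])), ('side', array([303.424, 189.52 ]))]
```

View pics/c8.png

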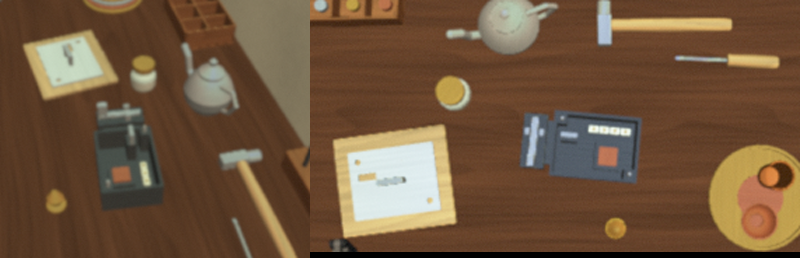

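The cover lies centred and flat on the board, the key is parked between the cheeks, the box is open and the bystanders haven't moved.

```bash
python3 -c "
from workcell import bot
print(bot.job_done())"
```

```text
the job is handed in; nothing more can be done
None
```

The job is handed in at about 20 s on the robot's clock: the key is parked in the notch with its tab up, and the cover lies flat, handle up, in the middle of the board, with the other things on the bench where they stood.

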